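# Seat a mould pin with the bench spring punch

### The job

Use the spring punch to drive the brass locating pin fully home, flush with the face of the wooden mould board: draw the striker back by its T-handle until the sear catches, without crushing the rubber buffer, and let go of it so that it stays cocked; then fire it by gently pressing the trip paddle. Keep the gripper off the mould board and its pin, do not disturb the pottery things lying around, and finish with the striker forward and the robot clear of everything.

Things in the scene. Friction and masses are not known exactly. Their poses are not given: they have to be found in the camera images.
- punch: bench spring punch fixed to the table: base plate 320 (x) x 170 (y) x 12 mm, y -115 to +55 mm. Origin on the table under the striker's line; x points along the blow, to the pin and board; drawing is towards -x; z up. A 16 mm rod runs along x at height 50 mm through a barrel (x 45 to 90, top 68 mm) and a rear bearing (x -108, top 70 mm), its tail sticking out behind
- mould_board: wooden mould board standing at the punch's +x end, 50 x 130 mm and 97 mm high, fixed. Origin and axes are those of the punch
- board_face (a point): the point of the board's face (face looks to the punch's -x) where the pin goes in; axes as the punch; 105 mm along x, 50 mm above the table
- pin_head (a point): middle of the outer face of the brass pin's 14 mm head; it starts 8 to 10 mm proud of the board's face and is home when it is flush with it. The pin is tight: some 20 N of friction; one full blow drives it home
- handle_grip (a point): middle of the T-handle's black cross bar, 16 mm thick, 60 mm long along the punch's y, 115 mm above the table, on a 12 mm post on the striker rod; at punch x = 20 mm minus the draw; axes as the punch. Grip it from above, fingers before and behind it; nothing within 70 mm along x is higher than 70 mm
- draw_handle: the T-handle as a solid (bar, post, clamp); its origin is a reference point, at the punch's origin at draw 0, moving with the striker. Behind it a collar with a cross pin is clamped on the rod, at a setting that differs every time and decides where the sear catches
- striker (a joint): draw of the striker along the punch's -x, m; 0 fully forward, 0.008 to 0.013 at the start (nose resting on the pin). Spring 180 N/m: 5 N at the start, 11 to 15 N cocked. The sear catches at a draw somewhere between 0.045 and 0.068. Let go once caught, the striker stays there
- buffer (a joint): squeeze of the rubber buffer before the rear bearing, m, 0 free; 5 N per mm. The collar meets it some 3 mm past the point where the sear catches; above 0.004 (20 N on top of the striker's spring) it is crushed
- paddle_top (a point): middle of the flat top of the black trip paddle, 40 (x) x 32 (y) mm, 75 mm above the table at rest, at punch x = -65 mm, y = -88 mm. It goes straight down, at most 13 mm; spring 4 N plus 0.3 N per mm, plus some friction when cocked; the sear lets go after about 7 to 9 mm, at roughly 5 to 9 N; springs back up when released
- trip: the trip (paddle, stem, arm, sear tooth beside the rod) as a solid; origin is a reference point, at the punch's origin when the paddle is up. During the draw the collar's cross pin climbs the tooth's ramp from about 22 to 7 mm before the catch (up to 9 N on top of the striker's spring), then slides over its flat top almost free, and the tooth springs up behind it
- bowl: loose white bowl, 110 mm wide, 60 mm high; origin under its middle
- jar: loose closed jar, 60 mm wide, 90 mm high; origin under its middle
- spatula: loose spatula lying flat; origin under its middle
- weight: loose small glazed weight with a stem, 56 mm wide, 50 mm high; origin under its middle

How it is judged:
On the way, in this order (a step that is already met when the one before it is completed fails the run):
1. the striker is drawn back, held by the sear, the handle let go (value of joint striker above 0.04 m and velocity of joint striker between -0.01 and 0.01 m/s and contact force between each of the arm, the fingers and draw_handle below 0.3 N and x of pin_head in the frame of board_face below -0.006 m), for 0.4 s.
2. fired: the pin is home and the striker forward, nobody holding the handle (x of pin_head in the frame of board_face above -0.002 m and value of joint striker below 0.008 m and contact force between the fingers and draw_handle below 0.3 N), for 0.2 s.
At the end, for the whole second after the job is handed in: The pin's head is flush with the board's face within 2 mm, the striker is forward (draw under 8 mm) and at rest (x of pin_head in the frame of board_face above -0.002 m and value of joint striker below 0.008 m and velocity of joint striker between -0.01 and 0.01 m/s); the robot touches nothing.
It fails at once if the buffer is crushed by more than 4 mm (value of joint buffer above 0.004 m).
It fails at once if the trip is pressed with more than 30 N (contact force between the fingers and trip above 30 N).
It fails at once if the gripper pushes on the mould board with more than 3 N (contact force between the fingers and mould_board above 3 N).
It fails at once if the gripper pushes on the pin: it sinks while the striker is drawn (x of pin_head in the frame of board_face above -0.006 m and value of joint striker above 0.035 m).
It fails at once if a bystander is shoved more than 30 mm (distance of any of bowl, jar, spatula, weight from where it was at the start of the episode above 0.03 m).
It also fails if it takes over 61 s, if anything falls off the work surface, if the arm or the gripper's body presses on something with over 40 N, if the wrist force passes 120 N, or if a joint passes its speed limit or range.

### The arm

A 7-joint arm with a two-finger parallel gripper is mounted at the origin on the work surface. World frame = base frame: x ahead of the robot, y to its left, z up, the work surface at z = 0. Lengths are in m, angles in rad, forces in N, time in s.
With the tool pointing down it reaches from about 0.4 to 0.875 m from the base axis. Payload 19.3 kg.
Tool frame: the origin (TCP) lies midway between the tips of the shut fingers; the grasp point (between the pads) lies 19 mm behind it (tcp_to_grasp is the z of the grasp point in the tool frame, in m); z points along the fingers, y is the line along which they close (so a half turn about z gives the same grasp; the last joint's range is limited). The gripper opens to 85 mm and grips with 20 to 120 N. Pads are 22 mm wide; open, the fingers measure 114 mm over their backs; the gripper's body (76 mm by 85 mm) begins 54 mm behind the grasp point. The pads swing forward as they close: fully open they stand 13 mm farther back than shut.
Start: joints at [1.102, 0.521, -0.036, 1.599, 0.021, 1.021, -0.113], TCP at [0.243, -0.576, 0.231] pointing down, gripper open.
Joint ranges: [-2.91, 2.91], [-0.3, 2.13], [-1.5, 1.42], [0.17, 2.43], [-1.26, 4.41], [0.16, 1.93], [-2.52, 2.52]. Speed limits (rad/s): [1.89, 1.89, 2.39, 2.39, 3.01, 3.01, 3.01].

### API

Orientations are given as [roll, pitch, yaw] about the fixed x, y, z axes, in that order (R = Rz(yaw) Ry(pitch) Rx(roll)).
In Python, from workcell import * gives the robot as it stands.
- The arm moves only by the tool send_rows, never from a script. Its argument "increments" is a list of rows, each a list of 3 entries, a list of its own where there are three numbers: the shift along the tool's x, y, z in mm, then the turn, a rotation vector about the tool's x, y, z in degrees, then the gripper's target within -1 to 1 (fully open at 1, half-way at 0, shut at -1). In form: [[[x, y, z], [wx, wy, wz], grip], ...]. A call has 1 to 10 rows; each row is the pose to reach, as a shift and turn from the pose commanded when the call began, along the tool's axes at that moment; what a row does not reach only later rows make up. A row lasts 1/10 s, in which the tool goes at most 50 mm and 8.59 degrees, less where a joint would pass 70% of its speed; a pose out of reach is approached as far as the arm can. A call with a gripper value outside its range is refused whole. The fingers move at their own pace and stop on an object; "newtons" is the grip in N (left out, the last holds). Time passes only in rows, so rows that repeat a pose let the fingers close. It gives the time, the measured TCP pose, the force, the opening and the grip force at its end, in the units of the state.
- observe(): the state, without advancing time (a new reading comes with each control period).
- grab_frame(name): name is "side" or "top" or "wrist"; returns the picture (400x640x3 uint8, blue, green, red); there is no depth.
- camera_params(name): a dict with "fovy" (degrees; the focal length in pixels is half the picture's height over the tangent of half this angle, whatever the lens; pixels are square), "cx", "cy" (the principal point, pixels), "extrinsics" (4x4, takes a point from world to camera coordinates). Camera axes: x right, y down, z forward; pixel columns grow to the right and rows downward; lengths in m; the calibration is good to about 2 mm. A picture is of the moment at which its call begins: read the wrist's pose just before it. camera_params takes no time and is no camera call; for the wrist camera it gives the pose at the moment of the call.
- job_done(): hands the job in; it is judged then, once.
The state is a dict: "clock": time; "qpos": joint angles; "qd": joint speeds; "joint_efforts": joint torques, N m; "position": TCP position; "tool_rot": TCP orientation; "force": force on the tool from outside, world axes, zero at the start; "moment": the same for the moment, N m; "grip_width": finger opening in m; "finger_force": force on a finger pad.
Only numpy, scipy, OpenCV 4.12 (cv2) and the standard library are available. Lean on these libraries where they do the work, as an engineer would, in place of code of your own. Each camera call takes 0.05 s, during which the arm holds its last target. There are 200 camera calls.

## Working session

There is one attempt and no reset: what is moved stays moved. The work goes in short steps, Python scripts to look and compute and a tool call to move; the robot and the scene stay as the last step left them, time stands still between calls to the robot, and variables do not carry over. Pictures are saved under pics/ and viewed, at most 10 in all, crops included, and the job is handed in when it is done.

Besides the shell and the picture viewer there is one more tool, called after ">>>" by a JSON object that holds its "op" and its "data". send_rows: Moves the arm, as the interface text tells. Its arguments: {"type":"object","properties":{"increments":{"type":"array"},"newtons":{"type":"number"}},"required":["increments"]}

```bash
mkdir -p pics; cat > h.py <<'E'
from workcell import *
import numpy as np, cv2
def ray(p,uv):
    f=200/np.tan(np.radians(p["fovy"])/2)
    E=np.array(p["extrinsics"]);R=E[:3,:3];t=E[:3,3]
    d=R.T@np.array([(uv[0]-p["cx"])/f,(uv[1]-p["cy"])/f,1]);return -R.T@t,d
def onz(p,uv,z):
    o,d=ray(p,uv);return o+d*(z-o[2])/d[2]
def proj(p,X):
    f=200/np.tan(np.radians(p["fovy"])/2)
    c=(np.array(p["extrinsics"])@np.append(X,1))[:3];return np.array([p["cx"]+f*c[0]/c[2],p["cy"]+f*c[1]/c[2]])
E
python3 - <<'E'
from h import *
a=grab_frame("top");b=grab_frame("side")
cv2.imwrite("pics/top.png",a);cv2.imwrite("pics/side.png",b)
s=observe();print(s["clock"],s["position"],s["tool_rot"],s["force"])
for n in("top","side"):
    p=camera_params(n);print(p["fovy"],p["cx"],p["cy"],np.round(p["extrinsics"],3).tolist())
E
```

```text
0.1 [ 0.24256408 -0.5757056   0.23077958] [-3.14059101e+00  5.52211147e-05  3.98811044e-01] [ 0.30616912 -0.53765361  0.13942298]
48.229989809881246 319.51553921691385 192.53673921249666 [[-0.014, -1.0, 0.024, 0.044], [-0.99, 0.01, -0.143, 0.605], [0.143, -0.026, -0.989, 1.068], [0.0, 0.0, 0.0, 1.0]]
57.739337068806776 318.61359613298293 191.37474281716675 [[0.999, -0.043, 0.008, -0.587], [-0.02, -0.616, -0.787, 0.113], [0.039, 0.787, -0.616, 0.846], [0.0, 0.0, 0.0, 1.0]]
```

View pics/top.png

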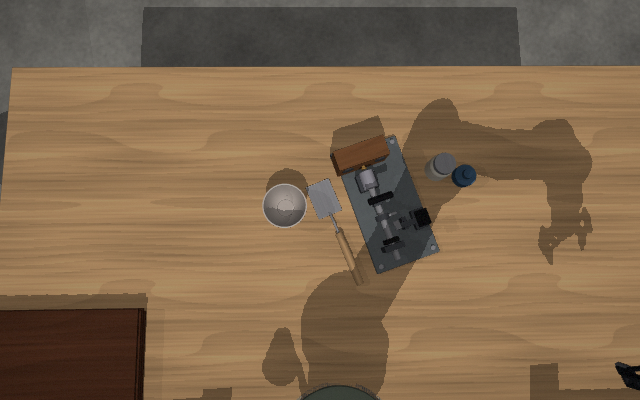

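View pics/side.png

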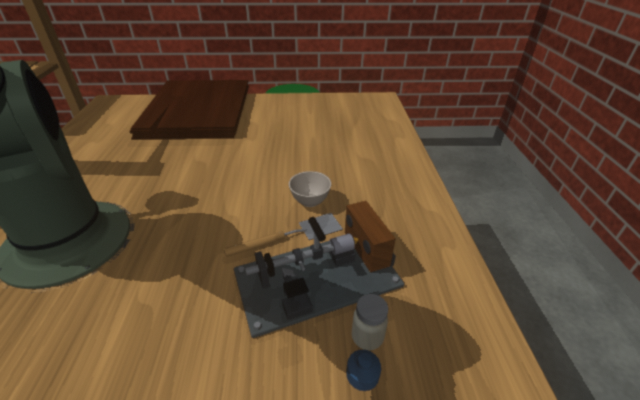

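Top view: punch with its board at (360,155), T-bar at (380,198), paddle at (421,217), rear bearing at (391,243). The jar (440,165) and weight (463,176) are to the right, the spatula and bowl to the left. The side view shows the same, with the bar at (316,229) and paddle at (296,288).

```bash
python3 - <<'E'
from h import *
p=camera_params("top");q=camera_params("side")
a=cv2.imread("pics/top.png");b=cv2.imread("pics/side.png")
def comps(im,x0,y0,x1,y1,th):
    m=(im[y0:y1,x0:x1].max(2)<th).astype(np.uint8)
    n,l,s,c=cv2.connectedComponentsWithStats(m)
    return [(s[i,4],np.round(c[i]+[x0,y0],1).tolist(),(s[i,:4]+[x0,y0,0,0]).tolist()) for i in range(1,n) if s[i,4]>25]
for th in(25,35):
    print("top",comps(a,340,130,440,275,th)); print("side",comps(b,235,200,400,330,th))
r1=onz(p,(394,135),.012);r2=onz(p,(439,250),.012);r3=onz(p,(378,273),.012)
print(r1,r2,r3,np.linalg.norm(r1-r2),np.linalg.norm(r3-r2))
print("yaw",np.degrees(np.arctan2(*(r1-r2)[[1,0]])),np.degrees(np.arctan2(*(r3-r2)[[1,0]]))-90)
print("handle",onz(p,(380.5,198.5),.12),"paddle",onz(p,(421,217),.075))
o,d=ray(q,(317,229));print("sidehandle",onz(q,(317,229),.12),onz(q,(296,288),.075))
E
```

```text
top [(np.int32(162), [379.9, 197.8], [368, 191, 25, 14]), (np.int32(218), [422.0, 217.1], [414, 208, 17, 19]), (np.int32(77), [390.9, 240.3], [383, 236, 16, 10])]
side [(np.int32(31), [270.6, 270.3], [268, 266, 6, 10]), (np.int32(329), [295.2, 287.5], [284, 278, 24, 20])]
top [(np.int32(175), [380.2, 197.8], [368, 191, 26, 16]), (np.int32(230), [421.8, 217.0], [413, 207, 18, 21]), (np.int32(118), [389.6, 242.2], [381, 236, 20, 17])]
side [(np.int32(128), [316.7, 229.0], [310, 218, 15, 22]), (np.int32(216), [342.5, 258.2], [331, 251, 24, 15]), (np.int32(32), [317.8, 254.5], [314, 252, 8, 6]), (np.int32(259), [266.8, 271.1], [258, 254, 17, 34]), (np.int32(959), [295.8, 297.0], [282, 276, 31, 43])]
[ 0.75962154 -0.16104214  0.012     ] [ 0.45980771 -0.26393837  0.012     ] [ 0.40486386 -0.10749043  0.012     ] 0.3169794464100586 0.1658155081952637
yaw 18.942240986101748 19.35105727554287
handle [ 0.5785595  -0.10232668  0.12      ] paddle [ 0.53842612 -0.20608134  0.075     ]
sidehandle [ 0.57899193 -0.10795917  0.12      ] [ 0.53720638 -0.2123015   0.075     ]
```

>>> {"op": "send_rows", "data": {"increments": [[[493,-304,0],[0,0,-86.2],1],[[493,-304,0],[0,0,-86.2],1],[[493,-304,0],[0,0,-86.2],1],[[493,-304,0],[0,0,-86.2],1],[[493,-304,0],[0,0,-86.2],1],[[493,-304,0],[0,0,-86.2],1],[[493,-304,0],[0,0,-86.2],1],[[493,-304,0],[0,0,-86.2],1],[[493,-304,0],[0,0,-86.2],1],[[493,-304,0],[0,0,-86.2],1]]}}

```text
clock: 1.1
position: [0.5337, -0.1672, 0.2313]
tool_rot: [-3.141, 0.0, 1.905]
force: [0.5, -1.3, -0.5]
grip_width: 0.0854
finger_force: 0.0
```

>>> {"op": "send_rows", "data": {"increments": [[[45,63,0],[0,0,0],1],[[45,63,0],[0,0,0],1],[[45,63,0],[0,0,0],1],[[45,63,0],[0,0,0],1]]}}

```text
clock: 1.5
position: [0.578, -0.1057, 0.2308]
tool_rot: [-3.141, -0.0, 1.9]
force: [-0.5, -0.3, 0.2]
grip_width: 0.0854
finger_force: 0.0
```

```bash
python3 - <<'E'
from h import *
s=observe();p=camera_params("wrist");a=grab_frame("wrist")
cv2.imwrite("pics/w1.png",a)
np.save("w1.npy",p,allow_pickle=True)
print(s["clock"],s["position"],s["tool_rot"],s["force"])
for X in ([.579,-.104,.123],[.537,-.2115,.075]): print(proj(p,X))
E
```

```text
1.5 [ 0.57796626 -0.10566861  0.23081548] [-3.14072496e+00 -3.54000329e-04  1.89974171e+00] [-0.4820023  -0.30838993  0.15353119]
[318.49760705 197.38959398]
[240.08153642 272.67634072]
```

View pics/w1.png

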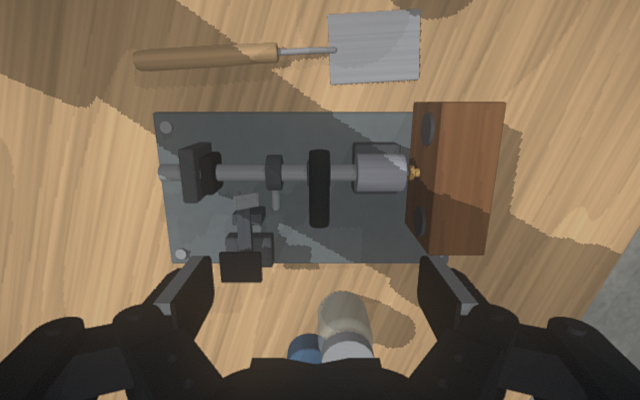

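Wrist view: bar from (319,150) to (319,227), so its middle is (319,188). Paddle middle is (241,266). The rod is horizontal in the picture, so yaw is right.

```bash
python3 - <<'E'
from h import *
p=np.load("w1.npy",allow_pickle=True).item()
a=cv2.imread("pics/w1.png")
h=onz(p,(319,188.5),.122);t=onz(p,(241,266),.075)
s=observe();P=np.array(s["position"]);y=s["tool_rot"][2];tx=np.array([np.cos(y),np.sin(y),0]);ty=np.array([np.sin(y),-np.cos(y),0])
print(h,t,"tool shift handle",tx@(h-P)*1e3,ty@(h-P)*1e3,"paddle-handle",tx@(t-h)*1e3,ty@(t-h)*1e3)
E
```

```text
[ 0.57720277 -0.09758693  0.122     ] [ 0.5359565  -0.20442173  0.075     ] tool shift handle 8.703613222417694 2.4571469351114597 paddle-handle -87.88730983399923 -73.42173358009505
```

>>> {"op": "send_rows", "data": {"increments": [[[9,2,30],[0,0,0],1],[[9,2,75],[0,0,0],1],[[9,2,115],[0,0,0],1],[[9,2,133],[0,0,0],1],[[9,2,133],[0,0,0],1],[[9,2,133],[0,0,0],0]]}}

```text
clock: 2.15
position: [0.5771, -0.0977, 0.099]
tool_rot: [3.141, 0.0, 1.898]
force: [0.5, 0.3, 0.7]
grip_width: 0.0737
finger_force: 0.0
```

>>> {"op": "send_rows", "data": {"increments": [[[0,0,0],[0,0,0],-1],[[0,0,0],[0,0,0],-1],[[0,0,0],[0,0,0],-1],[[0,0,0],[0,0,0],-1],[[0,0,0],[0,0,0],-1],[[0,0,0],[0,0,0],-1]], "newtons": 40}}

```text
clock: 2.75
position: [0.5778, -0.0968, 0.099]
tool_rot: [3.14, 0.001, 1.899]
force: [0.7, -1.0, 7.4]
grip_width: 0.0148
finger_force: 39.0
```

>>> {"op": "send_rows", "data": {"increments": [[[0,-5,0],[0,0,0],-1],[[0,-10,0],[0,0,0],-1],[[0,-15,0],[0,0,0],-1],[[0,-20,0],[0,0,0],-1],[[0,-20,0],[0,0,0],-1]]}}

```text
clock: 3.25
position: [0.5594, -0.1031, 0.0991]
tool_rot: [3.138, 0.001, 1.899]
force: [8.9, 2.0, 0.2]
grip_width: 0.0146
finger_force: 39.1
```

>>> {"op": "send_rows", "data": {"increments": [[[0,-3,0],[0,0,0],-1],[[0,-5,0],[0,0,0],-1],[[0,-5,0],[0,0,0],-1]]}}

```text
clock: 3.55
position: [0.5552, -0.1045, 0.0991]
tool_rot: [3.138, 0.001, 1.899]
force: [9.1, 1.0, 0.0]
grip_width: 0.0149
finger_force: 39.3
```

>>> {"op": "send_rows", "data": {"increments": [[[0,-3,0],[0,0,0],-1],[[0,-3,0],[0,0,0],-1]]}}

```text
clock: 3.75
position: [0.5528, -0.1053, 0.0991]
tool_rot: [3.137, 0.001, 1.899]
force: [11.7, 1.7, -2.4]
grip_width: 0.0141
finger_force: 39.3
```

>>> {"op": "send_rows", "data": {"increments": [[[0,-3,0],[0,0,0],-1],[[0,-3,0],[0,0,0],-1]]}}

```text
clock: 3.95
position: [0.5502, -0.1062, 0.0991]
tool_rot: [3.136, 0.001, 1.899]
force: [12.5, 2.5, -3.6]
grip_width: 0.0148
finger_force: 39.3
```

>>> {"op": "send_rows", "data": {"increments": [[[0,-3,0],[0,0,0],-1],[[0,-3,0],[0,0,0],-1]]}}

```text
clock: 4.15
position: [0.5474, -0.1071, 0.0991]
tool_rot: [3.136, 0.001, 1.899]
force: [12.8, 2.2, -3.8]
grip_width: 0.0145
finger_force: 39.4
```

>>> {"op": "send_rows", "data": {"increments": [[[0,-2,0],[0,0,0],-1],[[0,-2,0],[0,0,0],-1]]}}

```text
clock: 4.35
position: [0.5458, -0.1077, 0.0991]
tool_rot: [3.136, 0.001, 1.899]
force: [15.6, 2.9, -5.5]
grip_width: 0.0143
finger_force: 39.5
```

>>> {"op": "send_rows", "data": {"increments": [[[0,-2,0],[0,0,0],-1],[[0,-2,0],[0,0,0],-1]]}}

```text
clock: 4.55
position: [0.5439, -0.1084, 0.0991]
tool_rot: [3.136, 0.001, 1.899]
force: [15.4, 2.1, -5.5]
grip_width: 0.0143
finger_force: 39.6
```

>>> {"op": "send_rows", "data": {"increments": [[[0,-2,0],[0,0,0],-1],[[0,-2,0],[0,0,0],-1]]}}

```text
clock: 4.75
position: [0.5416, -0.1091, 0.0991]
tool_rot: [3.137, 0.001, 1.899]
force: [12.2, 2.1, -2.9]
grip_width: 0.0146
finger_force: 39.7
```

>>> {"op": "send_rows", "data": {"increments": [[[0,-2,0],[0,0,0],-1],[[0,-3,0],[0,0,0],-1],[[0,-3,0],[0,0,0],-1]]}}

```text
clock: 5.05
position: [0.5387, -0.1101, 0.0991]
tool_rot: [3.137, 0.001, 1.899]
force: [11.8, 1.7, -1.8]
grip_width: 0.0147
finger_force: 39.8
```

>>> {"op": "send_rows", "data": {"increments": [[[0,-2,0],[0,0,0],-1],[[0,-2,0],[0,0,0],-1]]}}

```text
clock: 5.25
position: [0.5364, -0.1109, 0.0991]
tool_rot: [3.138, 0.001, 1.899]
force: [7.9, 0.9, -1.2]
grip_width: 0.0145
finger_force: 39.9
```

>>> {"op": "send_rows", "data": {"increments": [[[0,-2,0],[0,0,0],-1],[[0,-2,0],[0,0,0],-1]]}}

```text
clock: 5.45
position: [0.5349, -0.1114, 0.0991]
tool_rot: [3.137, 0.001, 1.899]
force: [11.8, 1.2, -3.5]
grip_width: 0.0144
finger_force: 39.8
```

>>> {"op": "send_rows", "data": {"increments": [[[0,-1,0],[0,0,0],-1],[[0,-1,0],[0,0,0],-1]]}}

```text
clock: 5.65
position: [0.5341, -0.1117, 0.0991]
tool_rot: [3.137, 0.001, 1.899]
force: [13.4, 1.9, -3.2]
grip_width: 0.0146
finger_force: 39.8
```

>>> {"op": "send_rows", "data": {"increments": [[[0,0,0],[0,0,0],-1],[[0,0,0],[0,0,0],-1]]}}

```text
clock: 5.85
position: [0.5342, -0.1117, 0.0991]
tool_rot: [3.137, 0.001, 1.899]
force: [13.1, 1.8, -3.3]
grip_width: 0.0147
finger_force: 39.8
```

>>> {"op": "send_rows", "data": {"increments": [[[0,1,0],[0,0,0],-1],[[0,2,0],[0,0,0],-1],[[0,2,0],[0,0,0],-1]]}}

```text
clock: 6.15
position: [0.5361, -0.111, 0.0991]
tool_rot: [3.137, 0.001, 1.899]
force: [13.3, 1.8, -3.6]
grip_width: 0.0144
finger_force: 39.8
```

>>> {"op": "send_rows", "data": {"increments": [[[0,1,0],[0,0,0],-1],[[0,2,0],[0,0,0],-1],[[0,2,0],[0,0,0],-1]]}}

```text
clock: 6.45
position: [0.5367, -0.1109, 0.099]
tool_rot: [3.139, 0.001, 1.899]
force: [4.4, 0.4, 5.6]
grip_width: 0.0146
finger_force: 40.7
```

>>> {"op": "send_rows", "data": {"increments": [[[0,1,0],[0,0,0],-1],[[0,1,0],[0,0,0],-1]]}}

```text
clock: 6.65
position: [0.5369, -0.1108, 0.099]
tool_rot: [3.141, 0.001, 1.899]
force: [-1.1, 0.0, 9.3]
grip_width: 0.0147
finger_force: 41.1
```

>>> {"op": "send_rows", "data": {"increments": [[[0,0,0],[0,0,0],0],[[0,0,0],[0,0,0],0],[[0,0,0],[0,0,0],0],[[0,0,0],[0,0,0],0],[[0,0,0],[0,0,0],0],[[0,0,-30],[0,0,0],0],[[0,0,-70],[0,0,0],0],[[0,0,-110],[0,0,0],0],[[0,0,-132],[0,0,0],0],[[0,0,-132],[0,0,0],0]]}}

```text
clock: 7.65
position: [0.5377, -0.1108, 0.2334]
tool_rot: [3.138, 0.003, 1.898]
force: [0.2, -0.6, -0.8]
grip_width: 0.0428
finger_force: 0.0
```

```bash
python3 - <<'E'
from h import *
s=observe();p=camera_params("wrist");a=grab_frame("wrist")
cv2.imwrite("pics/w2.png",a)
np.save("w2.npy",p,allow_pickle=True)
print(s["clock"],s["position"],s["tool_rot"],s["force"])
print(proj(p,[.536,-.2044,.075]))
E
```

```text
7.65 [ 0.53769197 -0.11080508  0.23335555] [3.13755859e+00 2.54469293e-03 1.89847779e+00] [ 0.21375995 -0.58144956 -0.77966752]
[282.62555721 272.01198461]
```

View pics/w2.png

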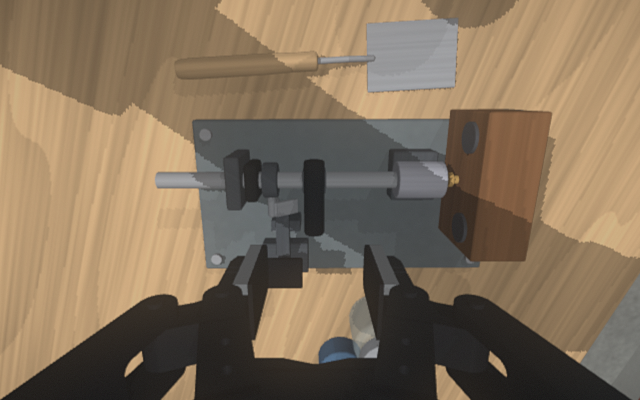

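The striker stayed cocked: bar at (314,197), collar against the buffer side at (270,180). The paddle is at (284,271), as predicted. Next I shut the fingers above the paddle and descend.

>>> {"op": "send_rows", "data": {"increments": [[[-40,-15,0],[0,0,0],-1],[[-80,-30,0],[0,0,0],-1],[[-88,-32,0],[0,0,0],-1],[[-88,-32,30],[0,0,0],-1],[[-88,-32,70],[0,0,0],-1],[[-88,-32,110],[0,0,0],-1],[[-88,-32,140],[0,0,0],-1],[[-88,-32,150],[0,0,0],-1],[[-88,-32,150],[0,0,0],-1]]}}

```text
clock: 8.6
position: [0.5337, -0.2037, 0.079]
tool_rot: [-3.14, -0.002, 1.899]
force: [-0.6, -0.2, 0.7]
grip_width: -0.0001
finger_force: 0.0
```

>>> {"op": "send_rows", "data": {"increments": [[[0,0,3],[0,0,0],-1],[[0,0,6],[0,0,0],-1],[[0,0,8],[0,0,0],-1],[[0,0,8],[0,0,0],-1]]}}

```text
clock: 9.0
position: [0.5352, -0.2046, 0.0733]
tool_rot: [3.14, 0.001, 1.899]
force: [0.1, -0.7, 1.2]
grip_width: 0.0
finger_force: 0.7
```

>>> {"op": "send_rows", "data": {"increments": [[[0,0,2],[0,0,0],-1],[[0,0,4],[0,0,0],-1],[[0,0,4],[0,0,0],-1]]}}

```text
clock: 9.3
position: [0.5346, -0.2044, 0.0687]
tool_rot: [3.141, 0.0, 1.899]
force: [0.2, 0.5, -0.7]
grip_width: 0.0003
finger_force: 0.0
```

>>> {"op": "send_rows", "data": {"increments": [[[0,0,2],[0,0,0],-1],[[0,0,2],[0,0,0],-1]]}}

```text
clock: 9.5
position: [0.5346, -0.2044, 0.0665]
tool_rot: [3.141, 0.0, 1.899]
force: [-0.1, -0.5, 4.6]
grip_width: -0.0002
finger_force: 2.6
```

```bash
python3 - <<'E'
from h import *
s=observe();a=grab_frame("side")[170:340,200:420]
cv2.imwrite("pics/s2.png",cv2.resize(a,None,fx=3.5,fy=3.5,interpolation=cv2.INTER_CUBIC))
print(s["clock"],s["position"],s["force"])
p=camera_params("side");print((proj(p,s["position"])-[200,170])*3.5)
E
```

```text
9.5 [ 0.53464794 -0.20441804  0.06645609] [-0.11721795 -0.51393412  4.57029867]
[331.69397436 410.89273683]
```

View pics/s2.png

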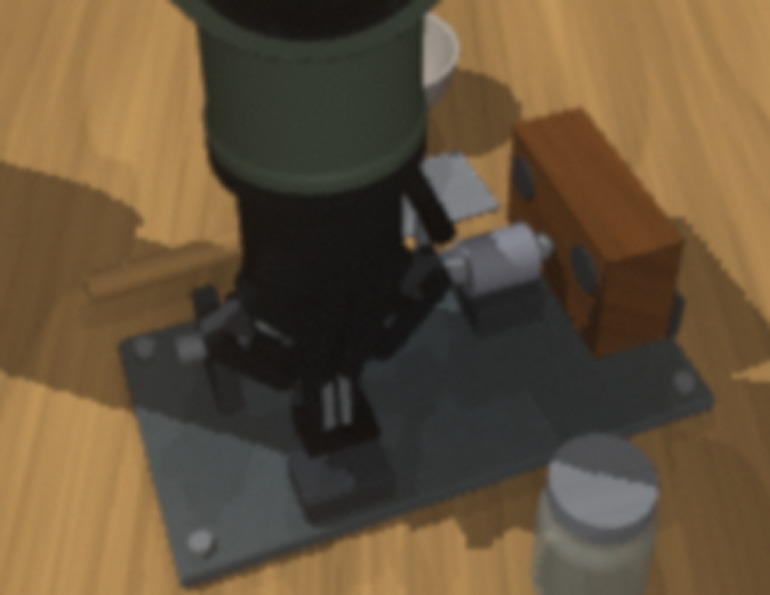

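The T-bar at (430,210) is forward and the rod tail at (190,345) is short, so it appears to have fired. I'll lift off and check the pin.

>>> {"op": "send_rows", "data": {"increments": [[[0,0,-20],[0,0,0],-1],[[0,0,-60],[0,0,0],-1],[[0,0,-110],[0,0,0],-1],[[30,0,-160],[0,0,0],-1],[[60,0,-165],[0,0,0],-1],[[88,20,-165],[0,0,0],-1],[[88,20,-165],[0,0,0],-1],[[88,20,-165],[0,0,0],-1]]}}

```text
clock: 10.35
position: [0.525, -0.1142, 0.2313]
tool_rot: [-3.141, 0.0, 1.9]
force: [1.1, -1.2, 0.3]
grip_width: 0.0001
finger_force: 0.0
```

```bash
python3 - <<'E'
from h import *
s=observe();p=camera_params("wrist");a=grab_frame("wrist")
cv2.imwrite("pics/w3.png",a)
print(s["clock"],s["position"],s["tool_rot"],s["force"]);np.save("w3.npy",p,allow_pickle=True)
E
```

```text
10.35 [ 0.52502245 -0.11415122  0.23126794] [-3.14138490e+00  4.06613943e-05  1.90009863e+00] [ 1.14471506 -1.24341591  0.31622876]
```

View pics/w3.png

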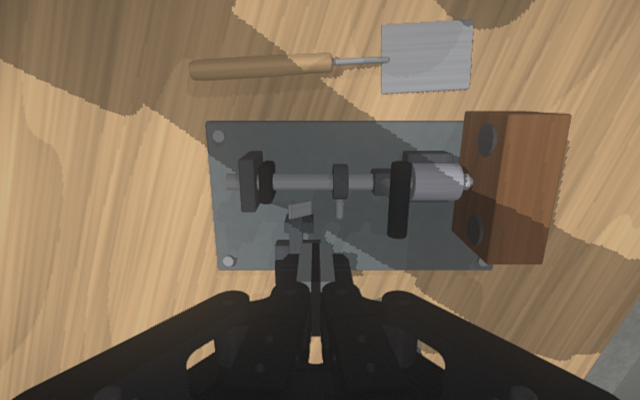

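Fired: the bar is now beside the barrel at (399,200), and the striker's nose at (467,182) reaches the board, with no brass showing. I'll work out the draw from the bar's position.

```bash
python3 - <<'E'
from h import *
p=np.load("w3.npy",allow_pickle=True).item()
h=onz(p,(399.5,200),.122);d=h-np.array([.5772,-.0976,.122]);y=1.9
print(h,"forward of start mm",1e3*(d[0]*np.sin(y)-d[1]*np.cos(y)),"side",1e3*(d[0]*np.cos(y)+d[1]*np.sin(y)))
print(observe()["clock"])
E
```

```text
[ 0.58520265 -0.09497174  0.122     ] forward of start mm 8.422596579682846 side -0.10004943652166523
10.4
```

>>> {"op": "send_rows", "data": {"increments": [[[-5,31,0],[0,0,0],-1],[[-9,62,0],[0,0,0],-1],[[-9,62,0],[0,0,0],-1],[[-9,62,0],[0,0,0],-1]]}}

```text
clock: 10.8
position: [0.5863, -0.1038, 0.2304]
tool_rot: [-3.14, -0.001, 1.898]
force: [-0.7, 0.1, -0.0]
grip_width: -0.0001
finger_force: 0.0
```

```bash
python3 - <<'E'
from h import *
p=camera_params("wrist");a=grab_frame("wrist");p1=np.load("w1.npy",allow_pickle=True).item();b=cv2.imread("pics/w1.png")
y=1.9;ty=np.array([np.sin(y),-np.cos(y),0])
for im,q in((b,p1),(a,p)):
    m=(im[200:224,270:370].max(2)<38).mean(0)>.6;c=np.flatnonzero(m)+270
    X=onz(q,((c[0]+c[-1])/2,190),.122);print(c[0],c[-1],ty@X*1e3)
cv2.imwrite("pics/w4.png",cv2.resize(a[120:240,290:490],None,fx=4,fy=4,interpolation=cv2.INTER_CUBIC))
print(observe()["clock"],observe()["force"])
E
```

```text
310 328 514.6609952346988
311 329 523.8633001753282
10.85 [-0.04916995 -0.28544569  0.91021244]
```

View pics/w4.png

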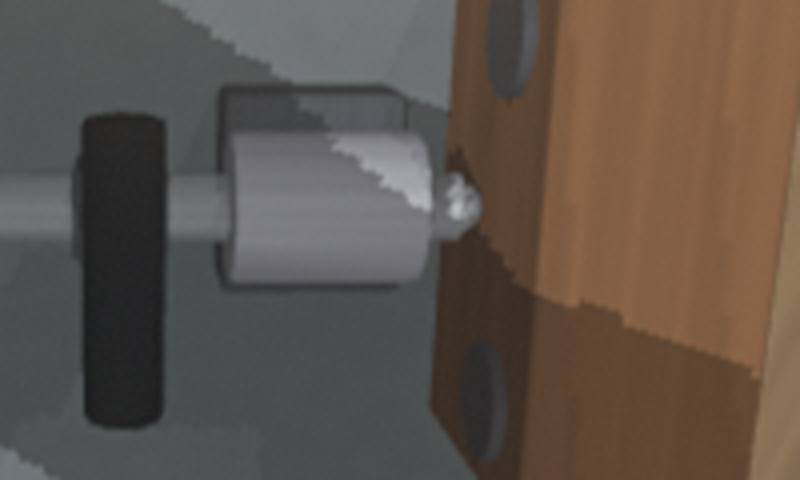

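The nose, at (465,200) in the crop, rests on the board's face with no brass showing. The bar is 9.2 mm forward of where it started, which matches a pin 8 to 10 mm proud now being home. The robot is clear, so I'm handing in.

```bash
python3 -c "
from h import *
print(job_done())"
```

```text
the job is handed in; nothing more can be done
None
```

The punch was cocked, let go and fired, and the job is handed in with the pin looking flush (by camera, bar 9.2 mm ahead of its start), the striker forward and the arm clear; the hand-in gave no verdict.

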